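# Grease the spindle bearing with the push gun

### The arm

A 7-joint arm with a two-finger parallel gripper is mounted at the origin on the work surface. World frame = base frame: x ahead of the robot, y to its left, z up, the work surface at z = 0. Lengths are in mm, angles in rad, forces in N, time in s.
With the tool pointing down it reaches from about 400 to 925 mm from the base axis. Payload 4.1 kg.
Tool frame: the origin (TCP) lies at the very end of the fingers, on their centre line; the grasp point (between the pads) lies 19 mm behind it; z points along the fingers, y is the line along which they close (so a half turn about z gives the same grasp; the last joint's range is limited). The gripper opens to 85 mm and grips with 20 to 120 N. Pads are 22 mm wide; open, the fingers measure 114 mm over their backs; the gripper's body (76 mm by 85 mm) begins 54 mm behind the grasp point. The pads swing forward as they close: fully open they stand 13 mm farther back than shut.
Start: joints at [1.076, 0.398, 0.045, 1.537, -0.019, 1.207, -0.051], TCP at [250.644, -599.768, 231.347] pointing down, gripper open.
Joint ranges: [-2.82, 2.82], [-0.49, 2.23], [-1.37, 1.46], [0, 2.46], [-1.36, 4.5], [0.23, 2], [-2.94, 2.94]. Speed limits (rad/s): [2.57, 2.57, 3.14, 3.14, 3.14, 3.14, 3.14].

### API

Orientations are given as a 3x3 rotation matrix whose columns are the frame's x, y, z axes.
In Python, from workcell import status, eyes, job gives the robot as it stands.
- The arm moves only by the tool play_rows, never from a script. Its argument "targets" is a list that holds one entry, the list of rows, each a list of 7 numbers: the turn, a rotation vector about the tool's x, y, z as a fraction of full scale, then the shift along the tool's x, y, z as a fraction of full scale, then the opening in per cent of the stroke, from 0 (shut) to 100 (fully open). A call has 1 to 12 rows; each row is the pose to reach, as a shift and turn from the pose commanded when the call began, along the tool's axes at that moment, turning the shorter way round; what a row does not reach only later rows make up. Full scale, the value 1, is 0.3 m for a shift and 180 degrees for a turn. A row lasts 1/10 s, in which the tool goes at most 50 mm and 8.59 degrees, less where a joint would pass 70% of its speed; a pose out of reach is approached as far as the arm can. A call with a number of a shift or a turn outside -1 to 1 is refused whole. A call with a gripper value outside its range is refused whole. The fingers move at their own pace and stop on an object; "squeeze" is the grip in N (left out, the last holds). Time passes only in rows, so rows that repeat a pose let the fingers close. It gives the time, the measured TCP pose, the force, the opening and the grip force at its end, in the units of the state.
- status.get_obs(): the state, without advancing time (a new reading comes with each control period).
- eyes.read_camera(name): name is "scene" or "top" or "wrist"; returns a dict with "pixels" (480x640x3 uint8, red, green, blue), "depth" (480x640 float32, mm along the optical axis (not along the pixel's ray), 0 where there is no reading), "camera_matrix" (3x3 intrinsics, pixels), "extrinsics" (4x4, takes a point from world to camera coordinates). Camera axes: x right, y up, looking along -z (the intrinsics and any distortion apply to the point x, -y, -z); pixel columns grow to the right and rows downward; lengths in mm; the calibration is good to about 2 mm. The wrist camera is an equidistant fisheye: a pixel r from the principal point sees the ray r / f radians off the axis. A picture is of the moment at which its call begins.
- job.hand_in(): hands the job in; it is judged then, once.
The state is a dict: "time_s": time; "joints": joint angles; "joint_vel": joint speeds; "joint_torque": joint torques, N m; "eef_pos": TCP position; "tool_rot": TCP orientation; "force": force on the tool from outside, world axes, zero at the start; "wrist_torque": the same for the moment, N m; "gripper_width": opening from 0.0 (shut) to 1.0 (fully open); "finger_force": force on a finger pad.
Only numpy, scipy, OpenCV 4.12 (cv2) and the standard library are available. Lean on these libraries where they do the work, as an engineer would, in place of code of your own. Each camera call takes 0.05 s, during which the arm holds its last target. There are 200 camera calls.

### The job

Pull the black dust cap off the slanted grease nipple of the spindle bearing and leave it in the open parts tin; then take the push-type grease gun out of its stand, press it squarely, in line with the nipple, until it snaps on, and push on until its spring nose is at least half way in. Finish while still gripping the gun and holding it pressed like that against its spring, and leave the oil bottle, the wooden polishing wheel and the brass knob alone.

Things in the scene. Friction and masses are not known exactly. Their poses are not given: they have to be found in the camera images.
- nipple_tip (a point): Tip of the bearing's steel grease nipple, about 123 mm above the bench. z points out along its slanted axis, 0.4 rad from vertical; at block yaw 0 it leans towards -x (to the robot) and its y axis is level. It stands 30 mm above a round shoulder (28 mm dia.) on a boss; neck 11 mm dia.; button head 16 mm dia., 5 to 7.5 mm behind the tip, coned to 8 mm at the tip.
- cap_mid (a point): Centre of the loose black plastic dust cap, half-way up: upside-down cup, 25 mm outer dia., 40 mm long, 30 g, bore 19 mm wide, 33 mm deep; z towards its closed end. At the start it stands over the nipple on its shoulder, z along the nipple's, this point 20 mm from the shoulder (10 mm behind the nipple's tip). It slides off freely along the axis.
- tin_in (a point): Centre of the inner floor of the fixed open aluminium parts tin, 120 mm along its x, 140 mm along its y, 30 mm high, wall 3 mm; z up.
- gun_grip (a point): Point on the axis of the round push-type grease gun, mid-way along its aluminium grip (32 mm dia., 25 mm below to 33 mm above this point); z towards the rear end, 37 mm above. Gun 125 mm long, about 0.43 kg; this point is 88 mm above its mouth when the nose is out. A 42 mm dia. flange lies 27 to 32 mm below this point. Starts upright, nose down, in its stand.
- gun_mouth (a point): Centre of the mouth of the gun's steel nose (36 mm dia. outside); z towards the gun's rear end: squarely on the nipple, the same way as the nipple's z. The mouth narrows from 27 mm to a 21 mm bore, 22 mm deep. Three sprung jaw balls 12 mm inside snap behind the nipple's head when its tip is about 20 mm deep (a push of a few N). Fully on, the tip touches the end, 22 mm deep.
- nozzle (a joint): How far the gun's spring nose is pushed into the grip (0 out (as at the start), 0.014 m fully in). The spring pushes back with about 8 N at the start of the stroke and 600 N/m beyond (about 12 N half way, 16 N at the end).
- stand_floor (a point): Centre of the floor of the fixed dark steel gun stand on which the gun's mouth rests, 8 mm above the bench; round cup 52 mm outside, 44 mm inside, rim 22 mm above this floor, on a disc of 90 mm diameter.
- oil: White plastic oil bottle standing on the bench, 48 mm diameter, 120 mm high; bystander. Origin at its underside.
- wheel: Wooden polishing wheel lying on the bench, 90 mm diameter, 26 mm high; bystander. Origin at its underside.
- handle: Small brass drawer knob standing on the bench, 36 mm diameter, 28 mm high; bystander. Origin at its underside.
- cap: The same dust cap, origin at the centre of its open end, z towards its closed end.
- gun: The same grease gun, origin at the place of its mouth when the nose is out, z towards its rear end.
- bearing: The fixed grey bearing block: foot 56 mm (x) by 130 mm (y), 78 mm high; a shaft and pulley (radius 26 mm, axis 45 mm above the bench) reach 75 mm out on its +y side. Origin at the centre of its underside, z up, y along its shaft. The nipple with its boss stands on top.
There are look-alikes about, which are no part of the job. What is shaped like the cap but orange is not meant.

How it is judged:
By the outcome, as a careful person would: the job done as asked, in the order asked, and still so for the second after the job is handed in, while the arm keeps its last pose, push and grip.
It also fails if it takes over 67 s, if anything falls off the work surface, if the arm or the gripper's body presses on something with over 40 N, if the wrist force passes 120 N, or if a joint passes its speed limit or range.

## Working session

There is one attempt and no reset: what is moved stays moved. The work goes in short steps, Python scripts to look and compute and a tool call to move; the robot and the scene stay as the last step left them, time stands still between calls to the robot, and variables do not carry over. Pictures are saved under pics/ and viewed, at most 10 in all, crops included, and the job is handed in when it is done.

Besides the shell and the picture viewer there is one more tool, called after ">>>" as name(argument=value, ...) on one line, values as JSON. play_rows: Moves the arm, as the interface text tells. Its arguments: {"type":"object","properties":{"targets":{"type":"array"},"squeeze":{"type":"number"}},"required":["targets"]}

```bash
ls; mkdir -p pics
cat > h.py <<'E'
import numpy as np, cv2
from workcell import status, eyes, job
from scipy.spatial.transform import Rotation as R
def pts(c):
    K=c["camera_matrix"];d=c["depth"];v,u=np.mgrid[0:480,0:640]
    x=(u-K[0,2])/K[0,0]*d; y=(v-K[1,2])/K[1,1]*d
    P=np.stack([x,-y,-d,np.ones_like(d)],-1)
    W=P@np.linalg.inv(c["extrinsics"]).T
    W[d<=0]=np.nan
    return W[...,:3]
def save(c,n,box=None,s=1):
    im=c["pixels"][...,::-1]
    if box: im=im[box[1]:box[3],box[0]:box[2]]
    cv2.imwrite("pics/"+n+".png",cv2.resize(im,None,fx=s,fy=s,interpolation=cv2.INTER_CUBIC))
E
python3 - <<'E'
from h import *
for n in("scene","top"):
    c=eyes.read_camera(n); save(c,n); np.savez("/tmp/"+n,**c)
    print(n,c["camera_matrix"],c["extrinsics"])
o=status.get_obs();print(o)
E
```

```text
pics
scene [[537.25470512   0.         328.47389351]
 [  0.         537.25470512 239.21773719]
 [  0.           0.           1.        ]] [[ 6.66303935e-01  7.45376909e-01 -2.12680737e-02 -3.85623811e+02]
 [-3.78618029e-01  3.62748782e-01  8.51505554e-01  1.30730693e+02]
 [ 6.42407546e-01 -5.59309025e-01  5.23914077e-01 -1.31144933e+03]
 [ 0.00000000e+00  0.00000000e+00  0.00000000e+00  1.00000000e+00]]
top [[479.57572108   0.         323.28922633]
 [  0.         479.57572108 235.67573429]
 [  0.           0.           1.        ]] [[-2.87878678e-02 -9.99271687e-01  2.50470469e-02  6.24195144e+00]
 [ 9.92781011e-01 -2.56641478e-02  1.17163201e-01 -5.93604927e+02]
 [-1.16435058e-01  2.82391113e-02  9.92796772e-01 -7.93178061e+02]
 [ 0.00000000e+00  0.00000000e+00  0.00000000e+00  1.00000000e+00]]
{'time_s': 0.1, 'joints': array([ 1.07597173,  0.39911769,  0.04504508,  1.53774694, -0.01868419,
        1.20688843, -0.05069838]), 'joint_vel': array([ 0.00019525,  0.00063338, -0.00044633, -0.00246844, -0.00147992,
        0.00166125, -0.00185709]), 'joint_torque': array([ 3.33391508e-03, -4.76263583e+01,  1.36991568e+00, -2.54951477e+01,
        1.18884942e-02,  4.97679561e-03,  2.64847506e-05]), 'eef_pos': array([ 250.41727343, -599.21741203,  230.37088387]), 'tool_rot': array([[ 9.22635950e-01,  3.85671193e-01, -7.96777430e-04],
       [ 3.85671991e-01, -9.22634665e-01,  1.54602541e-03],
       [-1.38877014e-04, -1.73371336e-03, -9.99998487e-01]]), 'force': array([ 0.09401928,  0.53915046, -0.02102833]), 'wrist_torque': array([-0.03666139,  0.05227523, -0.0447914 ]), 'finger_force': 0.0, 'gripper_width': 0.9990316864654116}
```

View pics/scene.png

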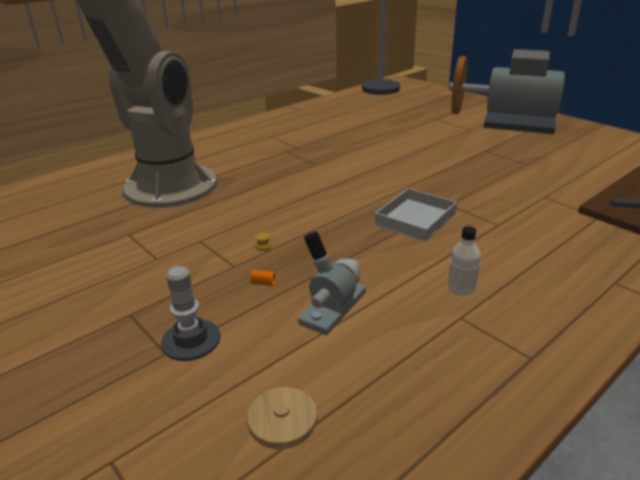

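View pics/top.png

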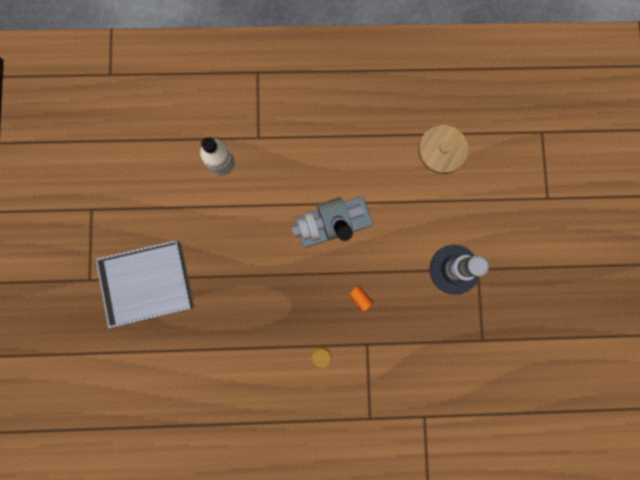

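The scene shows the black cap on the nipple at scene (316,245) / top (342,230). The only cap look-alike is the orange cylinder lying on the bench at scene (263,277) / top (361,298). The black one is meant, as it stands on the bearing's nipple. The gun in its stand is at top (465,268), the tin at top (145,284), the knob at top (321,358), the oil bottle at top (217,157) and the wheel at top (444,149). Next I'll measure and take one enlarged crop.

```bash
cat > m.py <<'E'
from h import *
S={n:dict(np.load(f"/tmp/{n}.npz")) for n in("scene","top")}
a=S["scene"];b=S["top"]
i1=cv2.resize(a["pixels"][220:340,280:400,::-1],(400,400),interpolation=cv2.INTER_CUBIC)
i2=cv2.resize(b["pixels"][180:300,280:400,::-1],(400,400),interpolation=cv2.INTER_CUBIC)
cv2.imwrite("pics/crop.png",np.hstack([i1,i2]))
for n,c in S.items():
    W=pts(c); p=c["pixels"].astype(int); mx=p.max(-1)
    def rep(name,m):
        q=W[m&~np.isnan(W[...,0])]
        if len(q): print(n,name,len(q),"med",np.median(q,0).round(1),"lo",np.percentile(q,2,0).round(1),"hi",np.percentile(q,98,0).round(1))
        return q
    v,u=np.mgrid[0:480,0:640]
    bx=lambda x0,y0,x1,y1:(u>=x0)&(u<x1)&(v>=y0)&(v<y1)
    capb=bx(295,225,340,290) if n=="scene" else bx(325,210,365,250)
    q=rep("cap",capb&(mx<60)&(W[...,2]>90))
    if len(q)>10:
        w=np.linalg.svd(q-q.mean(0))[2] if len(q)<3000 else 0; print(" axis",w[0].round(3))
    g=bx(150,255,230,365) if n=="scene" else bx(420,230,500,310)
    for z0,z1 in((4,12),(20,33),(60,66),(70,125),(128,140)):
        q=rep(f"gun{z0}",g&(W[...,2]>z0)&(W[...,2]<z1))
        if len(q)>20:
            A=np.c_[2*q[:,:2],np.ones(len(q))];s=np.linalg.lstsq(A,(q[:,:2]**2).sum(1),rcond=None)[0];print("  circ",s[:2].round(1),np.sqrt(s[2]+s[0]**2+s[1]**2).round(1))
    t=bx(365,180,470,245) if n=="scene" else bx(85,230,205,335)
    for z0,z1 in((-3,10),(24,40)):
        q=rep(f"tin{z0}",t&(W[...,2]>z0)&(W[...,2]<z1)&(p.max(-1)-p.min(-1)<35)); 
        if len(q)>20: print("  rect",cv2.minAreaRect(q[:,:2].astype(np.float32)))
    f=bx(290,255,370,335) if n=="scene" else bx(285,185,385,255)
    for z0,z1 in((4,30),(73,82)):
        q=rep(f"block{z0}",f&(W[...,2]>z0)&(W[...,2]<z1)&(p.max(-1)-p.min(-1)<40))
        if len(q)>20: print("  rect",cv2.minAreaRect(q[:,:2].astype(np.float32)))
    for nm,bb in(("oil",(440,225,490,300) if n=="scene" else (190,130,245,185)),("knob",(250,230,275,252) if n=="scene" else (308,345,335,372)),("orange",(245,265,280,290) if n=="scene" else (345,280,378,316)),("wheel",(245,385,320,448) if n=="scene" else (415,120,472,176))):
        rep(nm,bx(*bb)&(W[...,2]>8))
E
python3 m.py
```

```text
scene cap 373 med [599.5 -43.4 119.7] lo [580.8 -51.1  98.9] hi [610.  -31.5 135.7]
 axis [ 0.475  0.033 -0.879]
scene gun4 1068 med [ 548.9 -256.2    7.6] lo [ 497.  -285.6    4.7] hi [ 573.9 -202.3   10.8]
  circ [ 531.8 -243.8] 36.1
scene gun20 463 med [ 542.7 -250.4   27.8] lo [ 509.1 -268.3   20.5] hi [ 556.3 -220.    32.6]
  circ [ 531.5 -243.5] 21.8
scene gun60 39 med [ 547.  -252.2   64.7] lo [ 525.8 -263.2   60.3] hi [ 550.8 -232.4   65.8]
  circ [ 529.6 -242.7] 20.4
scene gun70 754 med [ 543.1 -249.1   96.2] lo [ 526.2 -259.2   70.2] hi [ 547.5 -229.3  123.9]
  circ [ 530.6 -243.2] 15.6
scene gun128 239 med [ 535.  -244.6  132. ] lo [ 519.4 -257.5  128.4] hi [ 545.5 -230.4  134.1]
  circ [ 533.  -244.2] 10.8
scene tin-3 1436 med [512.1 312.7   2.8] lo [ 4.519e+02  2.240e+02 -2.000e-01] hi [588.1 373.5   9.5]
  rect ((500.5867614746094, 324.3296813964844), (151.6197967529297, 203.23406982421875), 12.716667175292969)
scene tin24 480 med [525.4 287.8  27.8] lo [453.1 221.4  24.1] hi [591.1 376.7  30.9]
  rect ((521.796630859375, 299.7939147949219), (122.5058364868164, 147.4518
[... 1881 characters left out ...]
  15.2] lo [581.7 -94.3   8.6] hi [662.1  35.2  21.2]
  rect ((622.2124633789062, -29.674224853515625), (55.98036193847656, 130.14834594726562), 16.80032730102539)
top block73 372 med [625.  -25.8  76.2] lo [602.3 -50.5  73.2] hi [641.   -7.7  80. ]
  rect ((619.702880859375, -19.126815795898438), (37.796321868896484, 65.45474243164062), 22.741907119750977)
top oil 958 med [725.2 163.   80. ] lo [711.1 145.9  14.2] hi [749.5 188.6 120.9]
top knob 268 med [386.6  -0.6  25.9] lo [372.6 -14.2   8.6] hi [399.4  13.   29.1]
top orange 328 med [484.9 -72.3  21.9] lo [465.8 -89.5  13.3] hi [503.9 -55.6  26.3]
top wheel 1887 med [ 747.9 -231.7   18.8] lo [ 709. -273.   12.] hi [ 789.5 -192.3   25.7]
```

View pics/crop.png

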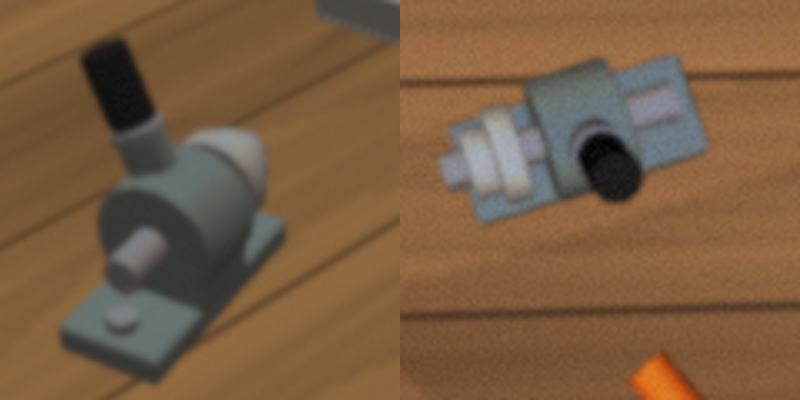

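The crop confirms it: the black cap stands on the slanted boss of the bearing (crop left (115,85), right (610,165)), and the orange look-alike lies loose on the bench. Next I fit the cap's cylinder and plan the approach.

```bash
cat > fit.py <<'E'
from h import *
from scipy.optimize import least_squares
Q=[]
for n,bb in(("scene",(295,225,340,290)),("top",(325,210,365,250))):
    c=dict(np.load(f"/tmp/{n}.npz"));W=pts(c);v,u=np.mgrid[0:480,0:640]
    m=(u>=bb[0])&(u<bb[2])&(v>=bb[1])&(v<bb[3])&(c["pixels"].max(-1)<60)&(W[...,2]>95)
    Q.append(W[m])
def ax(t,p): return np.array([-np.sin(t)*np.cos(p),-np.sin(t)*np.sin(p),np.cos(t)])
def res(x,q,full):
    n=ax(*(x[3:5] if full else (0.4,0.29)));d=q-x[:3];h=d@n   # x[:3] = cap_mid
    r=np.linalg.norm(d-np.outer(h,n),axis=1)
    a=r-12.5;b=h-20   # capped cylinder sdf
    return np.where((a<0)&(b<0),np.maximum(a,b),np.hypot(np.maximum(a,0),np.maximum(b,0)))
for q in(Q[0],Q[1],np.vstack(Q)):
  for full in(0,1):
    s=least_squares(res,np.r_[595,-40,115,0.4,0.29],args=(q,full),loss="soft_l1",f_scale=1.5)
    print(len(q),full,s.x.round(3),s.cost/len(q), "mid->tip",(s.x[:3]+10*ax(*s.x[3:5])).round(1))
E
cat > mv.py <<'E'
from h import *
def goal(p,Rt,o=None):
    o=o or status.get_obs();Rc=o["tool_rot"];p=np.asarray(p,float)
    print("row",(R.from_matrix(Rc.T@Rt).as_rotvec()/np.pi).round(4).tolist(),(Rc.T@(p-o["eef_pos"])/300).round(4).tolist())
def tool(psi,th):  # tool z = -nipple axis, y = -(block y)
    n=np.array([-np.sin(th)*np.cos(psi),-np.sin(th)*np.sin(psi),np.cos(th)])
    y=-np.array([-np.sin(psi),np.cos(psi),0]);return np.c_[np.cross(y,-n),y,-n],n
E
python3 fit.py
```

```text
369 0 [ 5.92274e+02 -3.71220e+01  1.13560e+02  4.00000e-01  2.90000e-01] 0.4939108098389471 mid->tip [588.5 -38.2 122.8]
369 1 [ 5.92304e+02 -3.70990e+01  1.13574e+02  4.26000e-01  2.85000e-01] 0.48219756311806156 mid->tip [588.3 -38.3 122.7]
266 0 [ 5.93170e+02 -3.84570e+01  1.13455e+02  4.00000e-01  2.90000e-01] 0.35572015740104845 mid->tip [589.4 -39.6 122.7]
266 1 [ 5.93243e+02 -3.84210e+01  1.13473e+02  4.32000e-01  3.13000e-01] 0.33955969480198417 mid->tip [589.3 -39.7 122.6]
635 0 [ 5.92410e+02 -3.73060e+01  1.13379e+02  4.00000e-01  2.90000e-01] 0.47352440996311657 mid->tip [588.7 -38.4 122.6]
635 1 [ 5.92453e+02 -3.73220e+01  1.13373e+02  4.28000e-01  3.03000e-01] 0.463107316047775 mid->tip [588.5 -38.6 122.5]
```

Run:
```python
from mv import *
Rt,n=tool(.292,.4);mid=np.array([592.6,-37.6,113.5])
goal(mid+90*n,Rt)
```

```text
row [-0.0072, 0.1273, 0.0325] [1.6582, -1.2992, 0.1153]
```

>>> play_rows(targets=[[[0, 0, 0, 0.1, -0.08, 0, 100], [0, 0.03, 0, 0.22, -0.17, 0, 100], [0, 0.05, 0, 0.34, -0.26, 0, 100], [0, 0.08, 0.02, 0.46, -0.35, 0, 100], [0, 0.1, 0.03, 0.58, -0.45, 0, 100], [0, 0.127, 0.03, 0.7, -0.55, 0, 100], [-0.007, 0.127, 0.032, 0.82, -0.65, 0, 100], [-0.007, 0.127, 0.032, 0.92, -0.74, 0, 100], [-0.007, 0.127, 0.032, 0.96, -0.78, 0, 100], [-0.007, 0.127, 0.032, 0.96, -0.78, 0, 100]]])

```text
time_s: 1.1
eef_pos: [426.8, -269.4, 231.1]
tool_rot: [[0.88, 0.295, 0.372], [0.272, -0.955, 0.114], [0.389, 0.001, -0.921]]
force: [-0.2, 1.1, -0.1]
gripper_width: 0.998
finger_force: 0.0
```

Run:
```python
from mv import *
Rt,n=tool(.292,.4);mid=np.array([592.6,-37.6,113.5])
o=status.get_obs();print(o["joints"],o["eef_pos"],o["time_s"],o["force"])
goal(mid+90*n,Rt)
```

```text
[ 0.89212413  0.03252491 -0.19950615  2.05714881 -0.42930255  0.8727805
 -0.32875266] [ 426.84030737 -269.42250014  231.12632645] 1.1 [-0.18843833  1.0700272  -0.12117484]
row [-0.0006, 0.0003, 0.0023] [0.5442, -0.5763, 0.3545]
```

>>> play_rows(targets=[[[0, 0, 0.002, 0.1, -0.1, 0.05, 100], [0, 0, 0.002, 0.2, -0.2, 0.11, 100], [0, 0, 0.002, 0.3, -0.31, 0.18, 100], [0, 0, 0.002, 0.4, -0.42, 0.25, 100], [0, 0, 0.002, 0.48, -0.51, 0.31, 100], [0, 0, 0.002, 0.53, -0.56, 0.345, 100], [0, 0, 0.002, 0.544, -0.576, 0.354, 100], [0, 0, 0.002, 0.544, -0.576, 0.354, 100], [0, 0, 0.002, 0.544, -0.576, 0.354, 100]]])

```text
time_s: 2.0
eef_pos: [559.1, -54.4, 196.4]
tool_rot: [[0.885, 0.281, 0.372], [0.259, -0.96, 0.109], [0.388, -0.0, -0.922]]
force: [-0.6, -1.4, -0.7]
gripper_width: 1.001
finger_force: 0.0
```

Run:
```python
from mv import *
Rt,n=tool(.292,.4);mid=np.array([592.6,-37.6,113.5])
o=status.get_obs();print(o["joints"],o["eef_pos"],o["time_s"],o["force"])
goal(mid-13*n,Rt)
c=eyes.read_camera("wrist");save(c,"w1");np.savez("/tmp/w1",**c);print(c["camera_matrix"],c["extrinsics"],np.percentile(c["depth"],[0,5,50,95]))
```

```text
[ 0.5425168   0.1067611  -0.45803804  2.06989085 -0.17098974  0.61089321
 -1.06848192] [559.14228917 -54.42144196 196.44028117] 2.0 [-0.61916441 -1.44119689 -0.68661435]
row [0.0008, 0.0004, -0.0022] [0.0059, -0.0225, 0.3458]
[[371.64829954   0.         317.76727072]
 [  0.         371.64829954 248.00693618]
 [  0.           0.           1.        ]] [[ 2.80686656e-01 -9.59799419e-01 -2.77169526e-04 -2.09107647e+02]
 [ 9.52391188e-01  2.78484337e-01  1.24086661e-01 -5.68963857e+02]
 [-1.19021118e-01 -3.50934438e-02  9.92271346e-01 -2.86637212e+02]
 [ 0.00000000e+00  0.00000000e+00  0.00000000e+00  1.00000000e+00]] [  0.          59.89870949 354.14828491 395.44730377]
```

View pics/w1.png

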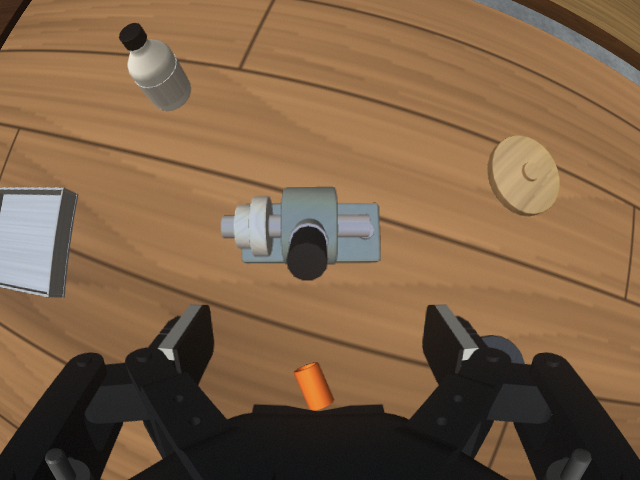

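The wrist view shows the black cap at (307,253), about 7 mm left of the finger centre line (318). That agrees with the computed correction.

>>> play_rows(targets=[[[0, 0, -0.002, 0.006, -0.022, 0.03, 100], [0, 0, -0.002, 0.006, -0.022, 0.1, 100], [0, 0, -0.002, 0.006, -0.022, 0.18, 100], [0, 0, -0.002, 0.006, -0.022, 0.25, 100], [0, 0, -0.002, 0.006, -0.022, 0.31, 100], [0, 0, -0.002, 0.006, -0.022, 0.345, 100], [0, 0, -0.002, 0.006, -0.022, 0.345, 100], [0, 0, -0.002, 0.006, -0.022, 0.345, 100]]])

```text
time_s: 2.85
eef_pos: [597.9, -33.9, 102.3]
tool_rot: [[0.882, 0.289, 0.373], [0.267, -0.957, 0.111], [0.389, 0.002, -0.921]]
force: [0.4, 0.3, 0.1]
gripper_width: 0.997
finger_force: 0.0
```

Run:
```python
from mv import *
Rt,n=tool(.292,.4);mid=np.array([592.6,-37.6,113.5])
o=status.get_obs();print(o["joints"],o["eef_pos"],o["time_s"],o["force"])
goal(mid-13*n,Rt)
```

```text
[ 0.42350387  0.30446384 -0.4197868   2.08651703 -0.01355211  0.39605363
 -1.22104448] [597.92602706 -33.86107845 102.2550264 ] 2.85 [0.35393152 0.25630485 0.08605381]
row [0.0004, 0.0001, 0.0006] [-0.0044, 0.0068, 0.0008]
```

>>> play_rows(targets=[[[0, 0, 0, -0.004, 0.007, 0, 100], [0, 0, 0, -0.004, 0.007, 0, 60], [0, 0, 0, -0.004, 0.007, 0, 20], [0, 0, 0, -0.004, 0.007, 0, 15], [0, 0, 0, -0.004, 0.007, 0, 15], [0, 0, 0, -0.004, 0.007, 0, 15], [0, 0, 0, -0.004, 0.007, 0, 15], [0, 0, 0, -0.004, 0.007, 0, 15]]], squeeze=30)

```text
time_s: 3.65
eef_pos: [597.5, -36.1, 101.7]
tool_rot: [[0.882, 0.289, 0.373], [0.267, -0.957, 0.111], [0.389, 0.002, -0.921]]
force: [-1.0, -0.4, 3.0]
gripper_width: 0.281
finger_force: 29.3
```

>>> play_rows(targets=[[[0, 0, 0, 0, 0, -0.03, 15], [0, 0, 0, 0, 0, -0.08, 15], [0, 0, 0, 0, 0, -0.14, 15], [0, 0, 0, 0, 0, -0.2, 15], [0, 0, 0, 0, 0, -0.26, 15], [0, 0, 0, 0, 0, -0.3, 15], [0, 0, 0, 0, 0, -0.3, 15]]])

```text
time_s: 4.35
eef_pos: [564.3, -46.7, 186.8]
tool_rot: [[0.881, 0.288, 0.376], [0.267, -0.957, 0.109], [0.392, 0.004, -0.92]]
force: [0.5, 0.0, -0.3]
gripper_width: 0.278
finger_force: 29.6
```

Run:
```python
from mv import *
o=status.get_obs();print(o["joints"],o["eef_pos"],o["time_s"],o["force"],o["gripper_width"])
a=np.deg2rad(12);y=-np.array([-np.sin(a),np.cos(a),0]);z=np.array([0,0,-1.])
Rt=np.c_[np.cross(y,z),y,z]
goal([521.4,299.8,120],Rt)
c=eyes.read_camera("wrist");save(c,"w2");np.savez("/tmp/w2",**c)
```

```text
[ 0.54161723  0.12643631 -0.481261    2.07597528 -0.14471173  0.57983412
 -1.09632067] [564.3496136  -46.68646549 186.75061089] 4.35 [ 0.54543109  0.03197626 -0.30549617] 0.2783193612431453
row [-0.004, -0.128, 0.0264] [0.0952, -1.1481, 0.2771]
```

View pics/w2.png

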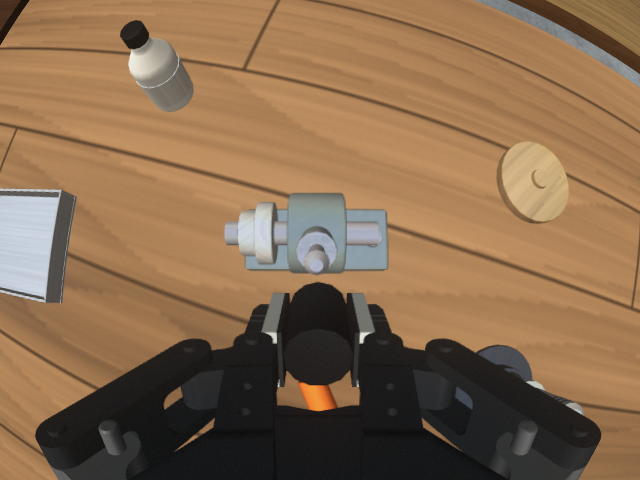

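The wrist view shows the cap off and held between the fingers at (318,330), and the bare nipple at (316,258). I now carry the cap to the tin.

>>> play_rows(targets=[[[0, 0, 0, 0, -0.06, 0, 15], [0, -0.02, 0, 0.01, -0.16, 0.01, 15], [0, -0.04, 0, 0.03, -0.28, 0.04, 15], [0, -0.07, 0.01, 0.04, -0.41, 0.08, 15], [0, -0.1, 0.02, 0.06, -0.54, 0.12, 15], [-0.004, -0.128, 0.026, 0.07, -0.67, 0.16, 15], [-0.004, -0.128, 0.026, 0.08, -0.79, 0.19, 15], [-0.004, -0.128, 0.026, 0.09, -0.89, 0.22, 15], [-0.004, -0.128, 0.026, 0.095, -0.96, 0.24, 15], [-0.004, -0.128, 0.026, 0.095, -1, 0.25, 15], [-0.004, -0.128, 0.026, 0.095, -1, 0.25, 15]]])

```text
time_s: 5.5
eef_pos: [528.7, 258.9, 124.8]
tool_rot: [[0.977, 0.213, -0.006], [0.213, -0.977, 0.002], [-0.005, -0.003, -1.0]]
force: [-0.6, -0.7, 0.0]
gripper_width: 0.273
finger_force: 29.7
```

Run:
```python
from mv import *
o=status.get_obs();print(o["joints"],o["eef_pos"],o["time_s"],o["force"],o["gripper_width"])
a=np.deg2rad(12);y=-np.array([-np.sin(a),np.cos(a),0]);z=np.array([0,0,-1.])
Rt=np.c_[np.cross(y,z),y,z]
goal([521.4,299.8,70],Rt)
goal([521.4,299.8,14],Rt)
```

```text
[-0.1006166   0.4375339  -0.54584659  1.78522265  0.25976916  0.99545044
 -2.10374776] [528.71172708 258.86453797 124.83041787] 5.5 [-0.63916586 -0.67529561  0.0050056 ] 0.27297975294087873
row [-0.0009, 0.0016, 0.0018] [0.0062, -0.138, 0.1831]
row [-0.0009, 0.0016, 0.0018] [0.0072, -0.1375, 0.3698]
```

>>> play_rows(targets=[[[0, 0.0016, 0.002, 0.002, -0.07, 0.05, 15], [0, 0.0016, 0.002, 0.007, -0.13, 0.12, 15], [0, 0.0016, 0.002, 0.007, -0.138, 0.2, 15], [0, 0.0016, 0.002, 0.007, -0.138, 0.27, 15], [0, 0.0016, 0.002, 0.007, -0.138, 0.33, 15], [0, 0.0016, 0.002, 0.007, -0.138, 0.36, 15], [0, 0.0016, 0.002, 0.007, -0.138, 0.37, 15], [0, 0.0016, 0.002, 0.007, -0.138, 0.37, 15], [0, 0.0016, 0.002, 0.007, -0.138, 0.37, 15]]])

```text
time_s: 6.4
eef_pos: [524.0, 298.2, 16.0]
tool_rot: [[0.979, 0.203, 0.003], [0.203, -0.979, 0.003], [0.004, -0.002, -1.0]]
force: [-0.1, 0.2, 0.1]
gripper_width: 0.278
finger_force: 29.7
```

Lower 3 mm more, release gently, and lift.

>>> play_rows(targets=[[[0, 0, 0, 0, 0, 0.01, 15], [0, 0, 0, 0, 0, 0.01, 15], [0, 0, 0, 0, 0, 0.01, 35], [0, 0, 0, 0, 0, 0.01, 45], [0, 0, 0, 0, 0, 0.01, 50], [0, 0, 0, 0, 0, 0.01, 50], [0, 0, 0, 0, 0, -0.03, 50], [0, 0, 0, 0, 0, -0.12, 50], [0, 0, 0, 0, 0, -0.25, 70], [0, 0, 0, 0, 0, -0.38, 100], [0, 0, 0, 0, 0, -0.5, 100], [0, 0, 0, 0, 0, -0.6, 100]]])

```text
time_s: 7.6
eef_pos: [523.1, 298.3, 198.4]
tool_rot: [[0.979, 0.204, 0.004], [0.204, -0.979, 0.004], [0.005, -0.003, -1.0]]
force: [0.5, 0.5, 0.6]
gripper_width: 1.001
finger_force: 0.0
```

```bash
cat > tip.py <<'E'
from h import *
# bare nipple pixels in current scene/top views
from scipy.optimize import least_squares
E
python3 - <<'E'
from mv import *
o=status.get_obs();print(o["joints"],o["eef_pos"],o["time_s"],o["force"],o["gripper_width"])
c=eyes.read_camera("top");np.savez("/tmp/top2",**c)
s=eyes.read_camera("scene");np.savez("/tmp/scene2",**s)
f=lambda im,b:cv2.resize(im["pixels"][b[1]:b[3],b[0]:b[2],::-1],(400,400),interpolation=cv2.INTER_CUBIC)
cv2.imwrite("pics/c2.png",np.hstack([f(s,(365,150,485,270)),f(s,(285,230,365,310))]))
# gun approach, tool down; line up like nipple yaw
y=-np.array([-np.sin(.292),np.cos(.292),0]);z=np.array([0,0,-1.])
Rt=np.c_[np.cross(y,z),y,z]
goal([531,-243.3,200],Rt)
Wt=pts(c);b=Wt[230:335,85:205];m=c["pixels"][230:335,85:205].max(-1)<60
print("black in tin",np.nanmedian(b[m],0),np.nanmax(b[m],0),m.sum())
E
```

```text
[-0.14346271  0.38124345 -0.57378298  1.68704237  0.22443254  1.13381465
 -2.14402742] [523.12973388 298.29283888 198.40924662] 7.6 [0.47719179 0.49902521 0.61047661] 1.0011361755952457
row [-0.0015, -0.0039, -0.0276] [-0.3507, 1.7768, -0.0095]
black in tin [528.33395333 256.5327481  280.75850746] [586.0030298  399.79201235 325.35104253] 1509
```

View pics/c2.png

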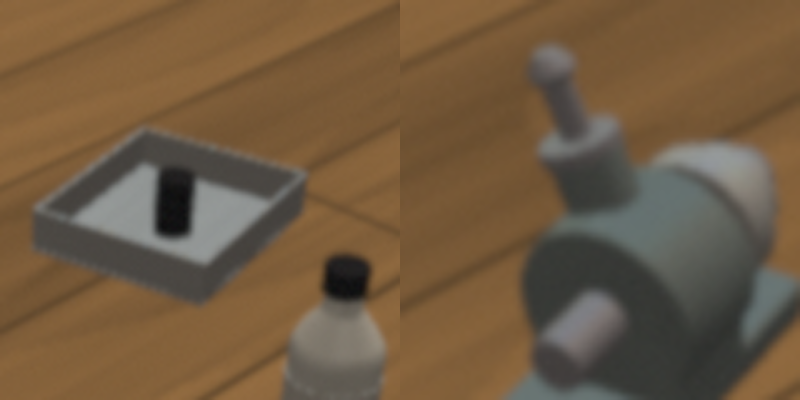

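The left crop shows the cap standing in the tin at (175,200), and the right crop shows the bare nipple with its button head at (552,65). I now go to the gun.

>>> play_rows(targets=[[[0, 0, 0, 0, 0.06, 0, 100], [0, 0, 0, -0.01, 0.18, 0, 100], [0, 0, 0, -0.04, 0.32, 0, 100], [0, 0, 0, -0.07, 0.47, 0, 100], [0, 0, -0.01, -0.1, 0.62, 0, 100], [0, 0, -0.01, -0.13, 0.76, 0, 100], [0, -0.004, -0.02, -0.16, 0.88, 0, 100], [0, -0.004, -0.028, -0.18, 0.96, 0, 100], [0, -0.004, -0.028, -0.2, 1, 0, 100], [0, -0.004, -0.028, -0.2, 1, 0, 100]]])

```text
time_s: 8.7
eef_pos: [524.4, -10.0, 194.0]
tool_rot: [[0.958, 0.286, -0.012], [0.286, -0.958, -0.001], [-0.012, -0.002, -1.0]]
force: [0.1, 1.0, -0.1]
gripper_width: 0.997
finger_force: 0.0
```

Run:
```python
from mv import *
o=status.get_obs();print(o["joints"],o["eef_pos"],o["time_s"])
y=-np.array([-np.sin(.292),np.cos(.292),0]);z=np.array([0,0,-1.])
Rt=np.c_[np.cross(y,z),y,z]
goal([531,-243.3,195],Rt)
# bare nipple: grey points near the tip from new views
n=tool(.292,.4)[1];t0=np.array([588.8,-38.7,122.7]);Q=[]
for k in("top2","scene2"):
    W=pts(dict(np.load(f"/tmp/{k}.npz")));d=W-t0;h=d@n;r=np.linalg.norm(d-h[...,None]*n,axis=-1)
    for lo,hi in((-9,4),(-22,-9),(-36,-27)):
        q=W[(h>lo)&(h<hi)&(r<18)];print(k,lo,len(q),(q-t0).mean(0).round(1) if len(q) else 0,((q-t0)@n).max().round(1) if len(q) else 0)
```

```text
[ 0.34118395  0.23991002 -0.47058649  1.86080478  0.12234819  1.08107458
 -1.45799166] [524.44044605  -9.9654453  193.9609348 ] 8.7
row [-0.0007, 0.0037, -0.0008] [-0.2012, 0.7516, -0.0027]
top2 -9 80 [ 3.6  0.7 -1.9] 2.8
top2 -22 8 [ 11.7   4.8 -14.6] -9.2
top2 -36 148 [ 16.4   5.3 -26.1] -27.5
scene2 -9 58 [ 5.6 -1.4 -2.2] 0.6
scene2 -22 51 [ 10.2  -0.2 -12.9] -9.1
scene2 -36 119 [ 17.8   0.2 -26.7] -27.4
```

>>> play_rows(targets=[[[0, 0, 0, -0.02, 0.08, 0, 100], [0, 0.002, 0, -0.05, 0.2, 0, 100], [0, 0.004, 0, -0.09, 0.33, 0, 100], [0, 0.004, 0, -0.13, 0.47, 0, 100], [0, 0.004, 0, -0.16, 0.6, 0, 100], [0, 0.004, 0, -0.19, 0.7, 0, 100], [0, 0.004, 0, -0.2, 0.75, 0, 100], [0, 0.004, 0, -0.2, 0.75, 0, 100], [0, 0.004, 0, -0.2, 0.75, 0, 100]]])

```text
time_s: 9.6
eef_pos: [533.7, -237.8, 194.2]
tool_rot: [[0.956, 0.292, 0.002], [0.292, -0.956, 0.005], [0.003, -0.004, -1.0]]
force: [0.3, 0.4, -0.4]
gripper_width: 1.001
finger_force: 0.0
```

Run:
```python
from mv import *
o=status.get_obs();print(o["joints"],o["eef_pos"],o["time_s"])
y=-np.array([-np.sin(.292),np.cos(.292),0]);z=np.array([0,0,-1.])
Rt=np.c_[np.cross(y,z),y,z]
goal([531,-243.3,82],Rt)
```

```text
[ 0.62504906  0.3275379  -0.34386357  1.73459183  0.11602795  1.10015596
 -1.02903075] [ 533.67098562 -237.83819663  194.21046124] 9.6
row [-0.0014, -0.0009, 0.0014] [-0.0149, 0.0165, 0.3739]
```

>>> play_rows(targets=[[[0, 0, 0, -0.015, 0.017, 0.02, 100], [0, 0, 0, -0.015, 0.017, 0.06, 100], [0, 0, 0, -0.015, 0.017, 0.12, 100], [0, 0, 0, -0.015, 0.017, 0.19, 100], [0, 0, 0, -0.015, 0.017, 0.26, 100], [0, 0, 0, -0.015, 0.017, 0.32, 100], [0, 0, 0, -0.015, 0.017, 0.36, 100], [0, 0, 0, -0.015, 0.017, 0.373, 100], [0, 0, 0, -0.015, 0.017, 0.373, 100], [0, 0, 0, -0.015, 0.017, 0.373, 100]]])

```text
time_s: 10.6
eef_pos: [530.9, -246.9, 83.1]
tool_rot: [[0.957, 0.289, 0.003], [0.289, -0.957, 0.002], [0.003, -0.002, -1.0]]
force: [0.3, -0.8, 0.4]
gripper_width: 1.001
finger_force: 0.0
```

Run:
```python
from mv import *
o=status.get_obs();print(o["eef_pos"],o["time_s"],o["force"])
y=-np.array([-np.sin(.292),np.cos(.292),0]);z=np.array([0,0,-1.])
Rt=np.c_[np.cross(y,z),y,z]
goal([531,-243.3,82],Rt)
```

```text
[ 530.86622787 -246.87999622   83.14380465] 10.6 [ 0.31341122 -0.82117098  0.40924072]
row [-0.0005, -0.0011, 0.0005] [0.0039, -0.0113, 0.0038]
```

>>> play_rows(targets=[[[0, 0, 0, 0.004, -0.011, 0.003, 100], [0, 0, 0, 0.004, -0.011, 0.003, 100], [0, 0, 0, 0.004, -0.011, 0.003, 70], [0, 0, 0, 0.004, -0.011, 0.003, 45], [0, 0, 0, 0.004, -0.011, 0.003, 30], [0, 0, 0, 0.004, -0.011, 0.003, 20], [0, 0, 0, 0.004, -0.011, 0.003, 20], [0, 0, 0, 0.004, -0.011, 0.003, 20], [0, 0, 0, 0.004, -0.011, 0.003, 20], [0, 0, 0, 0.004, -0.011, 0.003, 20]]], squeeze=100)

```text
time_s: 11.6
eef_pos: [530.5, -243.3, 81.9]
tool_rot: [[0.957, 0.289, 0.002], [0.289, -0.957, 0.003], [0.002, -0.002, -1.0]]
force: [-2.1, 0.9, 4.2]
gripper_width: 0.349
finger_force: 98.4
```

>>> play_rows(targets=[[[0, 0, 0, 0, 0, -0.01, 20], [0, 0, 0, 0, 0, -0.04, 20], [0, 0, 0, 0, 0, -0.09, 20], [0, 0, 0, 0, 0, -0.15, 20], [0, 0, 0, 0, 0, -0.22, 20], [0, 0, 0, 0, 0, -0.3, 20], [0, 0, 0, 0, 0, -0.38, 20], [0, 0, 0, 0, 0, -0.45, 20], [0, 0, 0, 0, 0, -0.5, 20], [0, 0, 0, 0, 0, -0.52, 20], [0, 0, 0, 0, 0, -0.52, 20]]])

```text
time_s: 12.7
eef_pos: [530.5, -243.9, 238.3]
tool_rot: [[0.957, 0.289, 0.003], [0.289, -0.957, 0.002], [0.003, -0.001, -1.0]]
force: [0.2, -0.3, -3.6]
gripper_width: 0.348
finger_force: 99.1
```

Run:
```python
from mv import *
o=status.get_obs();print(o["eef_pos"],o["time_s"],o["force"],o["gripper_width"])
Rt,n=tool(.292,.4);t=np.array([588.8,-38.7,122.7])
goal(t+(74+40)*n,Rt)
```

```text
[ 530.46512816 -243.86006049  238.26314908] 12.7 [ 0.18896602 -0.31902283 -3.59367864] 0.3479295623312902
row [-0.0005, 0.1263, 0.0003] [0.2358, -0.5986, 0.0368]
```

>>> play_rows(targets=[[[0, 0.01, 0, 0.01, -0.03, 0, 20], [0, 0.03, 0, 0.04, -0.1, 0, 20], [0, 0.055, 0, 0.08, -0.19, 0, 20], [0, 0.08, 0, 0.12, -0.29, 0, 20], [0, 0.105, 0, 0.16, -0.4, 0.01, 20], [0, 0.126, 0, 0.2, -0.5, 0.02, 20], [0, 0.126, 0, 0.22, -0.57, 0.03, 20], [0, 0.126, 0, 0.236, -0.6, 0.037, 20], [0, 0.126, 0, 0.236, -0.6, 0.037, 20], [0, 0.126, 0, 0.236, -0.6, 0.037, 20], [0, 0.126, 0, 0.236, -0.6, 0.037, 20], [0, 0.126, 0, 0.236, -0.6, 0.037, 20]]])

```text
time_s: 13.9
eef_pos: [545.8, -52.1, 226.8]
tool_rot: [[0.883, 0.287, 0.37], [0.264, -0.958, 0.114], [0.387, -0.003, -0.922]]
force: [-0.6, -0.5, -4.4]
gripper_width: 0.352
finger_force: 99.4
```

Run:
```python
from mv import *
o=status.get_obs();print(o["eef_pos"],o["time_s"],o["force"],o["joints"])
Rt,n=tool(.292,.4);t=np.array([588.8,-38.7,122.7])
goal(t+(74+40)*n,Rt); goal(t+(74+6)*n,Rt)
cs=[]
for k,b in(("scene",(270,170,370,290)),("wrist",(220,150,420,390))):
    c=eyes.read_camera(k);np.savez("/tmp/g_"+k,**c);cs.append(cv2.resize(c["pixels"][b[1]:b[3],b[0]:b[2],::-1],(400,480),interpolation=cv2.INTER_CUBIC))
cv2.imwrite("pics/g.png",np.hstack(cs))
# gun axis from scene depth: grey points near tool axis
W=pts(dict(np.load("/tmp/g_scene.npz")));ez=-o["tool_rot"][:,2];d=W-o["eef_pos"];h=d@ez;r=np.linalg.norm(d-h[...,None]*ez,axis=-1)
from scipy.optimize import least_squares
Q=W[(h>-72)&(h<-45)&(r<26)]
print("nose pts",len(Q))
f=lambda x:np.linalg.norm((Q-o["eef_pos"]-o["tool_rot"][:,:2]@x)@o["tool_rot"][:,:2],axis=1)-18
s=least_squares(f,[0,0],loss="soft_l1");print("nose axis offset in tool x,y",s.x.round(1),np.abs(f(s.x)).mean().round(2), "lowest h",h[(r<22)&(h>-90)].min())
```

```text
[545.82190051 -52.05875476 226.80415624] 13.9 [-0.5762084  -0.52312109 -4.37186887] [ 0.59780368  0.04638852 -0.49731166  2.05666459 -0.20651183  0.6865545
 -1.03833598]
row [-0.0007, 0.0008, -0.0004] [0.003, -0.0014, -0.002]
row [-0.0007, 0.0008, -0.0004] [0.0033, -0.0011, 0.1114]
nose pts 354
nose axis offset in tool x,y [-3.4 -2.9] 1.34 lowest h -74.62923785824282
```

View pics/g.png

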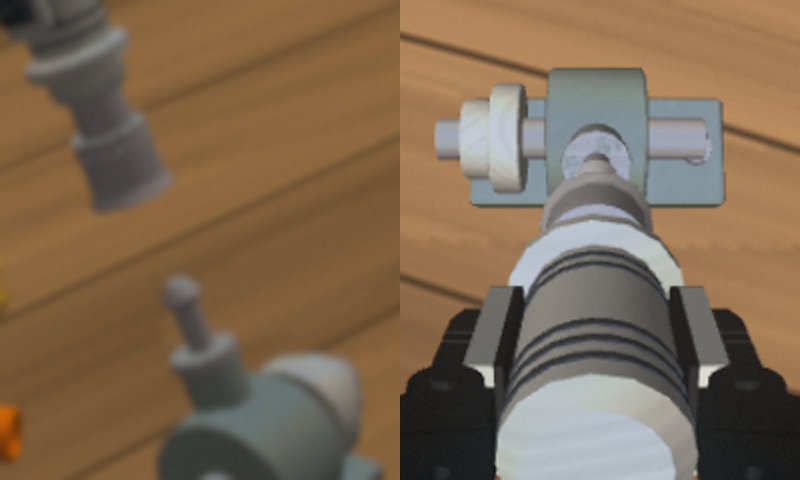

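The left crop shows the gun held above the nipple, roughly parallel to its axis: mouth at crop (135,195), nipple head at (182,292). In the wrist crop the nipple at (597,160) lies close to the gun's axis. I'll check the gun's axis numerically.

Run:
```python
from mv import *
from scipy.optimize import least_squares
o=status.get_obs();T=o["tool_rot"]
for k in ("scene",):
    c=dict(np.load(f"/tmp/g_{k}.npz"));W=pts(c)
    L=(W-o["eef_pos"])@T  # tool coords; mouth at z=+74
    for lo,hi,rad in((66,73,0),(54,66,0),(40,50,0),(7,13.5,21),(-28,2,16)):
        m=(L[...,2]>lo)&(L[...,2]<hi)&(np.hypot(L[...,0],L[...,1])<27);q=L[m][:,:2]
        if len(q)<10: print(lo,len(q));continue
        f=lambda x:np.linalg.norm(q-x[:2],axis=1)-(rad or x[2])
        s=least_squares(f,[0,0,17],loss="soft_l1");print("gun",lo,hi,len(q),s.x.round(1),np.abs(f(s.x)).mean().round(2))
        if not rad:
            f=lambda x:np.linalg.norm(q-x[:2],axis=1)-18
            s=least_squares(f,[0,0],loss="soft_l1");print("   r18",s.x.round(1),np.abs(f(s.x)).mean().round(2))
    Rt,n=tool(.292,.4);t=np.array([588.8,-38.7,122.7]);N=(W-t)@Rt # tool-like coords, z into nipple
    for lo,hi,rad in((5,7.5,8),(10,27,5.5),(31,40,14)):
        m=(N[...,2]>lo)&(N[...,2]<hi)&(np.hypot(N[...,0],N[...,1])<20);q=N[m][:,:2]
        if len(q)<6: print(lo,len(q));continue
        f=lambda x:np.linalg.norm(q-x,axis=1)-rad
        s=least_squares(f,[0,0],loss="soft_l1");print("nip",lo,len(q),s.x.round(1),np.abs(f(s.x)).mean().round(2))
```

```text
gun 66 73 103 [-1.   0.1 15.3] 1.14
   r18 [-3.3 -2.3] 1.29
gun 54 66 142 [-0.8  0.6 14.4] 0.78
   r18 [-3.7 -2.4] 1.1
gun 40 50 120 [-1.4 -0.3 12.7] 1.95
   r18 [-5.3 -5. ] 2.27
gun 7 13.5 116 [-4.1 -3.5 17. ] 1.78
gun -28 2 482 [-0.3  3.  17. ] 3.4
nip 5 13 [0.8 0.2] 0.75
nip 10 68 [ 0.9 -0.3] 0.91
nip 31 84 [ 0.2 -1.2] 0.96
```

Run:
```python
from mv import *
o=status.get_obs();T=o["tool_rot"];e=o["eef_pos"]
Rt,n=tool(.292,.4);t=np.array([588.8,-38.7,122.7])
def proj(c,P):
    X=np.c_[P,np.ones(len(P))]@c["extrinsics"].T;K=c["camera_matrix"]
    return np.c_[K[0,2]-K[0,0]*X[:,0]/X[:,2],K[1,2]+K[1,1]*X[:,1]/X[:,2]]
a=np.linspace(0,2*np.pi,60)
def circ(ctr,M,z,r): return ctr+np.c_[r*np.cos(a),r*np.sin(a),0*a+z]@M.T
ims=[]
for k,b in(("scene",(270,180,350,280)),("top",(285,190,365,290))):
    c=eyes.read_camera(k);np.savez("/tmp/h_"+k,**c);s=5
    im=cv2.resize(c["pixels"][b[1]:b[3],b[0]:b[2],::-1],None,fx=s,fy=s,interpolation=cv2.INTER_CUBIC)
    for P,col in((circ(e,T,74,18),(0,0,255)),(circ(e,T,13,21),(0,0,255)),(circ(e,T,8,21),(0,0,255)),(circ(t,Rt,0,4),(0,255,0)),(circ(t,Rt,6,8),(0,255,0)),(circ(t,Rt,30,14),(0,255,0))):
        q=((proj(c,P)-np.array(b[:2])+.5)*s).astype(np.int32);cv2.polylines(im,[q],True,col,1)
    ims.append(im)
cv2.imwrite("pics/ov.png",np.hstack(ims))
```

```text
(no output)
```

View pics/ov.png

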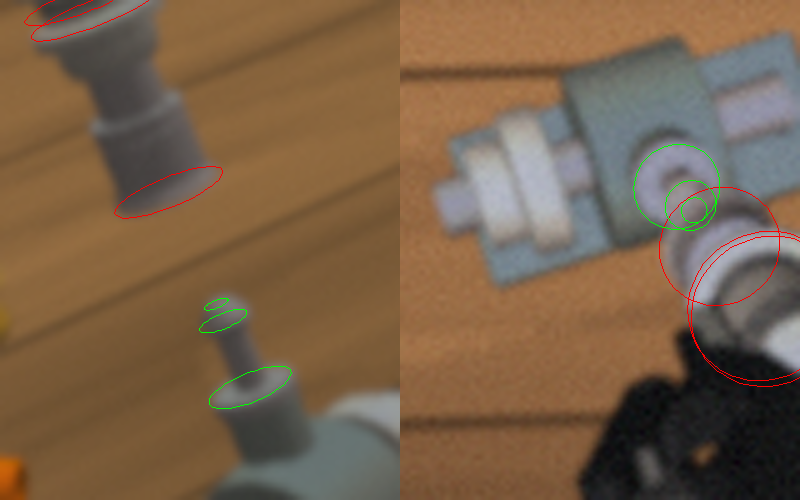

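The overlay puts the gun outline within about 1–2 mm of the image in both views. The nipple appears slightly uphill of my estimate, which fits the loose cap having leaned downhill. I shift the tip estimate by 1.5 mm along tool x and start a slow, force-watched approach.

```bash
cat > st.py <<'E'
from mv import *
o=status.get_obs();Rt,n=tool(.292,.4);t=np.array([590.1,-38.4,123.3])
d=Rt.T@(o["eef_pos"]-t);print("time",o["time_s"],"tool-frame offset xy",d[:2].round(2),"depth of tip in mouth (nose out)",(d[2]+74).round(2),"force tool",(Rt.T@o["force"]).round(1),"tq",(Rt.T@o["wrist_torque"]).round(2))
goal(t+(74+6)*n,Rt);goal(t+(74-14)*n,Rt)
E
python3 st.py
```

```text
time 14.1 tool-frame offset xy [-1.98 -0.31] depth of tip in mouth (nose out) -39.45 force tool [-2.1 -0.1  3.8] tq [ 0.03 -0.8   0.02]
row [-0.0008, 0.0006, -0.0001] [0.0068, 0.0013, 0.1115]
row [-0.0008, 0.0006, -0.0001] [0.0069, 0.0015, 0.1782]
```

>>> play_rows(targets=[[[-0.0008, 0.0006, 0, 0.007, 0.001, 0.02, 20], [-0.0008, 0.0006, 0, 0.007, 0.001, 0.04, 20], [-0.0008, 0.0006, 0, 0.007, 0.001, 0.06, 20], [-0.0008, 0.0006, 0, 0.007, 0.001, 0.08, 20], [-0.0008, 0.0006, 0, 0.007, 0.001, 0.1, 20], [-0.0008, 0.0006, 0, 0.007, 0.001, 0.12, 20], [-0.0008, 0.0006, 0, 0.007, 0.001, 0.135, 20], [-0.0008, 0.0006, 0, 0.007, 0.001, 0.15, 20], [-0.0008, 0.0006, 0, 0.007, 0.001, 0.15, 20], [-0.0008, 0.0006, 0, 0.007, 0.001, 0.15, 20]]])

```text
time_s: 15.1
eef_pos: [564.6, -45.5, 186.4]
tool_rot: [[0.882, 0.288, 0.373], [0.265, -0.958, 0.112], [0.389, -0.0, -0.921]]
force: [-0.4, 0.1, -4.3]
gripper_width: 0.353
finger_force: 99.4
```

```bash
python3 st.py
```

```text
time 15.1 tool-frame offset xy [ 0.18 -0.53] depth of tip in mouth (nose out) 5.62 force tool [-2.  -0.2  3.9] tq [ 0.04 -0.78 -0.02]
row [-0.0001, 0.0, 0.0001] [-0.0006, 0.0018, -0.0387]
row [-0.0001, 0.0, 0.0001] [-0.0006, 0.0018, 0.0279]
```

>>> play_rows(targets=[[[0, 0, 0, 0, 0.002, 0.01, 20], [0, 0, 0, 0, 0.002, 0.02, 20], [0, 0, 0, 0, 0.002, 0.028, 20], [0, 0, 0, 0, 0.002, 0.035, 20], [0, 0, 0, 0, 0.002, 0.035, 20], [0, 0, 0, 0, 0.002, 0.035, 20]]])

```text
time_s: 15.7
eef_pos: [569.1, -45.0, 177.1]
tool_rot: [[0.882, 0.288, 0.374], [0.265, -0.958, 0.112], [0.39, 0.0, -0.921]]
force: [-1.6, 0.4, -0.6]
gripper_width: 0.353
finger_force: 100.0
```

```bash
python3 st.py
```

```text
time 15.7 tool-frame offset xy [0.68 0.25] depth of tip in mouth (nose out) 15.83 force tool [-1.5 -0.9  0. ] tq [ 0.11 -0.75 -0.01]
row [0.0001, -0.0003, 0.0001] [-0.0022, -0.0008, -0.0728]
row [0.0001, -0.0003, 0.0001] [-0.0023, -0.0008, -0.0061]
```

>>> play_rows(targets=[[[0, 0, 0, -0.001, -0.001, 0.007, 20], [0, 0, 0, -0.001, -0.001, 0.014, 20], [0, 0, 0, -0.001, -0.001, 0.02, 20], [0, 0, 0, -0.001, -0.001, 0.02, 20], [0, 0, 0, -0.001, -0.001, 0.02, 20]]])

```text
time_s: 16.2
eef_pos: [570.2, -43.8, 171.1]
tool_rot: [[0.882, 0.289, 0.372], [0.266, -0.957, 0.113], [0.389, -0.0, -0.921]]
force: [-5.4, -0.1, 4.6]
gripper_width: 0.349
finger_force: 101.2
```

```bash
python3 st.py
```

```text
time 16.2 tool-frame offset xy [-0.36 -0.51] depth of tip in mouth (nose out) 21.97 force tool [-3.  -1.4 -6.2] tq [ 0.58 -1.18 -0.02]
row [-0.0002, 0.0002, 0.0001] [0.0011, 0.0016, -0.0932]
row [-0.0002, 0.0002, 0.0001] [0.0012, 0.0017, -0.0266]
```

>>> play_rows(targets=[[[0, 0, 0, 0.001, 0.001, 0.007, 20], [0, 0, 0, 0.001, 0.001, 0.014, 20], [0, 0, 0, 0.001, 0.001, 0.014, 20], [0, 0, 0, 0.001, 0.001, 0.014, 20]]], squeeze=115)

```text
time_s: 16.6
eef_pos: [571.9, -43.4, 167.4]
tool_rot: [[0.882, 0.289, 0.371], [0.266, -0.957, 0.113], [0.388, -0.001, -0.922]]
force: [-8.0, 0.8, 5.4]
gripper_width: 0.346
finger_force: 112.9
```

```bash
python3 st.py
```

```text
time 16.6 tool-frame offset xy [-0.24 -0.46] depth of tip in mouth (nose out) 25.99 force tool [-4.7 -3.1 -7.8] tq [ 0.69 -1.36 -0.02]
row [-0.0003, 0.0004, 0.0002] [0.0006, 0.0014, -0.1066]
row [-0.0003, 0.0004, 0.0002] [0.0007, 0.0015, -0.04]
```

>>> play_rows(targets=[[[0, 0, 0, -0.003, -0.002, 0.006, 20], [0, 0, 0, -0.003, -0.002, 0.012, 20], [0, 0, 0, -0.003, -0.002, 0.017, 20], [0, 0, 0, -0.003, -0.002, 0.017, 20], [0, 0, 0, -0.003, -0.002, 0.017, 20]]])

```text
time_s: 17.1
eef_pos: [573.4, -42.9, 163.1]
tool_rot: [[0.882, 0.288, 0.373], [0.266, -0.958, 0.112], [0.389, 0.0, -0.921]]
force: [-8.7, -0.0, 8.9]
gripper_width: 0.353
finger_force: 112.9
```

```bash
python3 st.py
```

```text
time 17.1 tool-frame offset xy [-0.42 -0.53] depth of tip in mouth (nose out) 30.63 force tool [ -4.2  -2.5 -11.4] tq [ 0.6  -1.3   0.01]
row [0.0, -0.0, 0.0002] [0.0014, 0.0018, -0.1221]
row [0.0, -0.0, 0.0002] [0.0014, 0.0018, -0.0554]
```

Axial load is about 15 N at a stroke of roughly 9–12 mm. I hold for a second and look.

>>> play_rows(targets=[[[0, 0, 0, 0, 0, 0, 20], [0, 0, 0, 0, 0, 0, 20], [0, 0, 0, 0, 0, 0, 20], [0, 0, 0, 0, 0, 0, 20], [0, 0, 0, 0, 0, 0, 20], [0, 0, 0, 0, 0, 0, 20]]])

```text
time_s: 17.7
eef_pos: [573.4, -42.9, 163.1]
tool_rot: [[0.882, 0.288, 0.373], [0.266, -0.958, 0.112], [0.389, 0.0, -0.921]]
force: [-7.7, -0.7, 8.8]
gripper_width: 0.351
finger_force: 112.9
```

```bash
python3 st.py
python3 - <<'E'
from mv import *
cs=[]
for k,b in(("scene",(270,170,370,290)),("wrist",(220,150,420,390))):
    c=eyes.read_camera(k);np.savez("/tmp/f_"+k,**c);cs.append(cv2.resize(c["pixels"][b[1]:b[3],b[0]:b[2],::-1],(400,480),interpolation=cv2.INTER_CUBIC))
cv2.imwrite("pics/f.png",np.hstack(cs))
E
```

```text
time 17.7 tool-frame offset xy [-0.42 -0.55] depth of tip in mouth (nose out) 30.57 force tool [ -3.5  -1.6 -11.1] tq [ 0.62 -1.34 -0.  ]
row [0.0, -0.0, 0.0002] [0.0014, 0.0018, -0.1219]
row [0.0, -0.0, 0.0002] [0.0014, 0.0018, -0.0552]
```

View pics/f.png

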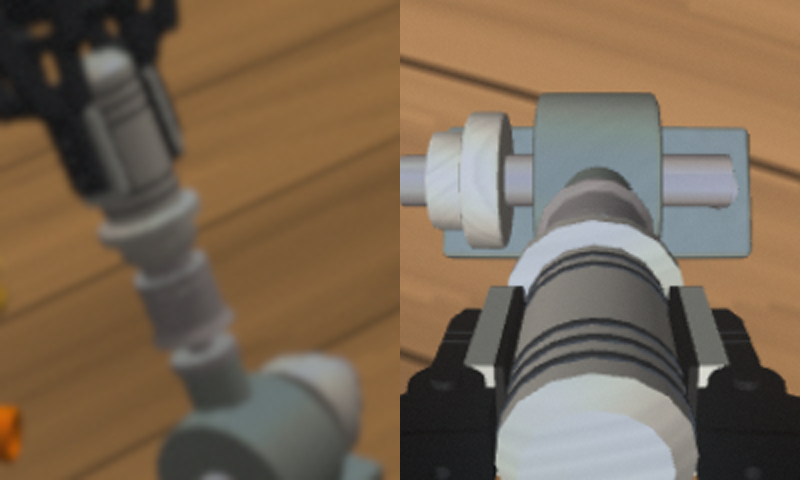

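The picture shows the gun in line on the nipple, its mouth just above the boss shoulder at (205,345), and the nose's neck gone into the grip. I push a little more for margin.

>>> play_rows(targets=[[[0, 0, 0, 0, 0, 0.002, 20], [0, 0, 0, 0, 0, 0.004, 20], [0, 0, 0, 0, 0, 0.004, 20], [0, 0, 0, 0, 0, 0.004, 20], [0, 0, 0, 0, 0, 0.004, 20]]])

```text
time_s: 18.3
eef_pos: [573.8, -42.8, 162.1]
tool_rot: [[0.882, 0.288, 0.373], [0.266, -0.958, 0.112], [0.389, 0.0, -0.921]]
force: [-7.9, -0.9, 8.4]
gripper_width: 0.351
finger_force: 112.9
```

```bash
python3 st.py
python3 - <<'E'
from h import *
print(job.hand_in())
E
```

```text
time 18.3 tool-frame offset xy [-0.39 -0.51] depth of tip in mouth (nose out) 31.71 force tool [ -3.9  -1.5 -10.8] tq [ 0.67 -1.32 -0.03]
row [0.0001, -0.0, 0.0001] [0.0013, 0.0017, -0.1257]
row [0.0001, -0.0, 0.0001] [0.0013, 0.0017, -0.059]
the job is handed in; nothing more can be done
None
```

I handed the job in at 18.3 s: the cap is standing in the tin, and the arm is still gripping the gun and holding it pressed on the nipple at about 15 N. I estimate the spring nose is 9–12 mm in, from that force and the tool position; I had no direct reading of its travel or of the snap.

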